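Clamp a mineral with the coarse collar of a coaxial knob

TASK

Set the smallest of the three mineral rocks, on the bed of the mineral clamp between its jaw and its anvil and let go of it; then turn only the wide outer collar of the clamp's double knob clockwise until the jaw holds the rock with a gentle squeeze of about 10 N (never over 20 N), and leave it so, hands off. The small fine knob on top of the collar is already set and must not turn; do not push the jaw by hand, and leave the other two rocks where they are.

Things in the scene. Friction and masses are not known exactly. Their poses are not given: they have to be found in the camera images.
- clamp: mineral clamp, fixed: grey base plate 240 x 80 x 10 mm, black double knob near one end, two dark steel jaws near the other. Origin: centre of its underside, on the table top; x along the plate from knob to anvil, z up. Knob axis (vertical) at x = -80 mm. Fixed anvil: face at x = +85 mm, 18 mm thick, 60 mm wide, top at z = 36 mm. A 30 mm wide block up to z = 26 mm lies at x = -63 to -27 mm
- bed (a point): point on the bed (z = 10 mm, clamp x = +69 mm, y = 0), 16 mm in front of the anvil's face: put the rock's centre here; axes as the clamp. The gap between face plate and anvil is 33 to 47 mm at the start
- jaw: moving jaw: dark steel block 56 mm wide (clamp y), top at z = 36 mm; origin at bed height. Its face plate, which meets the rock, looks to clamp +x; it is screwed in or out by earlier users, 19 to 29 mm ahead of the origin (not measured), and springs behind it give 1 mm per 7 N, 5 mm at most. The collar moves the jaw 10 mm towards the anvil per radian clockwise
- collar (a joint): angle of the outer collar, rad, grows clockwise seen from above (closing the jaw); starts between 0 and 0.4, range -0.1 to 4. Stiff: it takes 0.2 N m to turn either way, unloaded, and it stays where it is left; 10 N on the rock adds 0.1 N m (0.14 rad past first firm contact)
- collar_mid (a point): centre of the outer collar, on the knob axis half-way up: black ribbed ring, 56 mm in diameter, 24 mm tall, underside 34 mm and top 58 mm above the table; below it a 46 mm post
- fine_tip (a point): end of the pointer of the inner fine knob on top of the collar: a black bar 30 x 8 mm across the knob axis, 59 to 77 mm above the table, with a white line on the pointer half. The point lies 15 mm from the axis, 71 mm above the table. It turns very easily (0.006 N m)
- sodalite_mid (a point): centre (half-way up) of the smallest rock, a dark blue irregular lump about 25 (its x) x 30 (its y) x 25 mm high, 30 g, lying loose on the table to the left of the clamp. Its sides are uneven, so the width between the jaws is not known better than a few mm
- limonite: brownish rock, 40 x 56 x 26 mm, loose; origin at the centre of its underside. It and the smallest rock swap places from start to start. Leave it
- amethyst: biggest rock, crystals on a grey foot, 58 x 80 x 42 mm, to the right of the clamp; origin at the centre of its underside. Leave it

How it is judged:
By the outcome, as a careful person would: the job done as asked, in the order asked, and still so for the second after the job is handed in, with the robot touching nothing.
It also fails if it takes over 72 s, if anything falls off the work surface, if the arm or the gripper's body presses on something with over 40 N, if the wrist force passes 120 N, or if a joint passes its speed limit or range.

ROBOT

A 6-joint arm with a two-finger parallel gripper is mounted at the origin on a cart in front of the work surface, level with it; the furniture and walls round the work are solid. World frame = base frame: x ahead of the robot, y to its left, z up, the work surface at z = 0. Lengths are in mm, angles in rad, forces in N, time in s.
With the tool pointing down it reaches from about 425 to 950 mm from the base axis. Payload 14.7 kg.
Tool frame: the origin (TCP) lies midway between the tips of the shut fingers; the grasp point (between the pads) lies 19 mm behind it (ctrl.hold_point_z is the distance from the TCP to the grasp point, in mm); z points along the fingers, y is the direction in which the jaws open and shut (so a half turn about z gives the same grasp; the last joint's range is limited). The gripper opens to 85 mm and grips with 20 to 120 N. Pads are 22 mm wide; open, the fingers measure 114 mm over their backs; the gripper's body (76 mm by 85 mm) begins 54 mm behind the grasp point. The pads swing forward as they close: fully open they stand 13 mm farther back than shut.
Start: joints at [-1.312, 0.48, 1.596, -0, 1.065, -0.047], TCP at [195.703, -619.833, 231.297] pointing down, gripper open.
Joint ranges: [-2.75, 2.75], [-0.82, 2.05], [0.23, 2.67], [-1.56, 4.7], [0.09, 2.69], [-2.92, 2.92]. Speed limits (rad/s): [1.89, 1.89, 2.39, 3.01, 3.01, 3.01].

INTERFACE

Orientations are given as a 3x3 rotation matrix whose columns are the frame's x, y, z axes.
In Python, from cell import ctrl gives the robot as it stands. The module is installed in compiled form; this text tells all that it offers.
- The arm moves only by the tool arm_command, never from a script. Its argument "moves" is a list of rows, each a list of 3 entries, a list of its own where there are three numbers: the opening, from 0 (shut) to 1 (fully open), then the shift along the tool's x, y, z in m, then the turn about the tool's z in degrees. In form: [[claw, [dx, dy, dz], roll], ...]. A call has exactly 10 rows; each row is the pose to reach, as a shift and turn from the pose commanded when the call began, along the tool's axes at that moment; what a row does not reach only later rows make up. A row lasts 1/10 s, in which the tool goes at most 50 mm and 8.59 degrees, less where a joint would pass 70% of its speed; a pose out of reach is approached as far as the arm can. A call with a gripper value outside its range is refused whole. The fingers move at their own pace and stop on an object; "newtons" is the grip in N (left out, the last holds). Time passes only in rows, so rows that repeat a pose let the fingers close, or fill a call up. It gives the time, the measured TCP pose, the force and the opening at its end, in the units of the state.
- ctrl.observe(): the state, without advancing time (a new reading comes with each control period).
- ctrl.grab_frame(name): name is "scene" or "top"; returns a dict with "color" (384x512x3 uint8, red, green, blue), "range_z" (384x512 float32, mm along the optical axis (not along the pixel's ray), 0 where there is no reading), "mtx" (3x3 intrinsics, pixels), "xyz" and "attitude" of the camera in the world. Camera axes: x right, y down, z forward; pixel columns grow to the right and rows downward; lengths in mm; the calibration is good to about 2 mm. A picture is of the moment at which its call begins.
- ctrl.finish_job(): hands the job in, once; it reports no verdict.
The state is a dict: "t": time; "joints": joint angles; "joint_velocities": joint speeds; "effort": joint torques, N m; "tcp_pos": TCP position; "tool_rot": TCP orientation; "wrist_force": force on the tool from outside, world axes, zero at the start; "ft_torque": the same for the moment, N m; "width": finger opening in mm.
Only numpy, scipy, OpenCV 4.12 (cv2) and the standard library are available. Lean on these libraries where they do the work, as an engineer would, in place of code of your own. Each camera call takes 0.05 s, during which the arm holds its last target. There are 200 camera calls.

## Working session

There is one attempt and no reset: what is moved stays moved. The work goes in short steps, Python scripts to look and compute and a tool call to move; the robot and the scene stay as the last step left them, time stands still between calls to the robot, and variables do not carry over. Pictures are saved under pics/ and viewed, about 8 in all and at most 12, crops included, and the job is handed in when it is done.

Besides the shell and the picture viewer there is one more tool, called after "Request:" as name([rows], argument=value, ...), one row to a line, values as JSON. arm_command: Moves the arm, as the interface text tells. Its arguments: {"type":"object","properties":{"moves":{"type":"array","items":{"type":"array"}},"newtons":{"type":"number"}},"required":["moves"]}

```bash
mkdir -p pics
cat > h.py <<'E'
import numpy as np, cv2
from cell import ctrl
def frame(n):
    f=ctrl.grab_frame(n); f['attitude']=np.array(f['attitude']);f['xyz']=np.array(f['xyz']);f['mtx']=np.array(f['mtx']);return f
def cloud(f):
    v,u=np.mgrid[0:384,0:512]; z=f['range_z']
    K=f['mtx']; P=np.stack([(u-K[0,2])/K[0,0]*z,(v-K[1,2])/K[1,1]*z,z],-1)
    W=P@f['attitude'].T+f['xyz']; W[z==0]=np.nan; return W
def ray(f,u,v,zp):
    K=f['mtx']; d=f['attitude']@np.array([(u-K[0,2])/K[0,0],(v-K[1,2])/K[1,1],1.]); return f['xyz']+d*(zp-f['xyz'][2])/d[2]
def proj(f,p):
    c=f['attitude'].T@(np.array(p)-f['xyz']); q=f['mtx']@c; return q[:2]/q[2]
def save(n,im,s=1):
    cv2.imwrite('pics/'+n+'.png',cv2.resize(im[...,::-1],None,fx=s,fy=s,interpolation=cv2.INTER_CUBIC))
E
python3 - <<'E'
from h import *
for n in('top','scene'):
    f=frame(n); np.save(n+'0.npy',f,allow_pickle=True); print(n,f['xyz'],f['attitude'].round(3).tolist(),f['mtx'].tolist())
    save(n+'0',f['color'],1.5)
s=ctrl.observe(); print(s); print(ctrl.hold_point_z)
E
```

```text
top [ 333.20109397  147.53466618 1232.24628279] [[0.022, -0.987, 0.156], [-1.0, -0.023, -0.003], [0.007, -0.156, -0.988]] [[449.4310096354316, 0.0, 252.73632467518854], [0.0, 449.4310096354316, 194.54024335644064], [0.0, 0.0, 1.0]]
scene [-47.58735115 656.99797495 454.11973575] [[-0.687, -0.338, 0.642], [-0.726, 0.299, -0.619], [0.018, -0.892, -0.451]] [[395.1801492171468, 0.0, 256.7413393914247], [0.0, 395.1801492171468, 191.23252562008096], [0.0, 0.0, 1.0]]
{'t': 0.1, 'joints': array([-1.31159954e+00,  4.80777633e-01,  1.59679396e+00,  2.55027007e-05,
        1.06513848e+00, -4.65523312e-02]), 'joint_velocities': array([ 0.00028375,  0.00089466, -0.00362675, -0.00030673, -0.00121689,
       -0.00052637]), 'effort': array([ 1.57616737e-04, -9.52254224e+01, -4.31043792e+01, -1.03250020e-04,
        5.24100542e-03, -5.91611479e-05]), 'tcp_pos': array([ 195.6165111 , -619.47420708,  230.73735993]), 'tool_rot': array([[ 9.53625461e-01,  3.00995697e-01, -2.64833427e-04],
       [ 3.00995805e-01, -9.53624846e-01,  1.08581172e-03],
       [ 7.42729205e-05, -1.11517145e-03, -9.99999375e-01]]), 'wrist_force': array([ 0.13256183, -0.29595704,  0.42487507]), 'ft_torque': array([ 0.00046407, -0.04270518, -0.03113133]), 'width': 85.7052955068482}
18.700000000000003
```

View pics/top0.png

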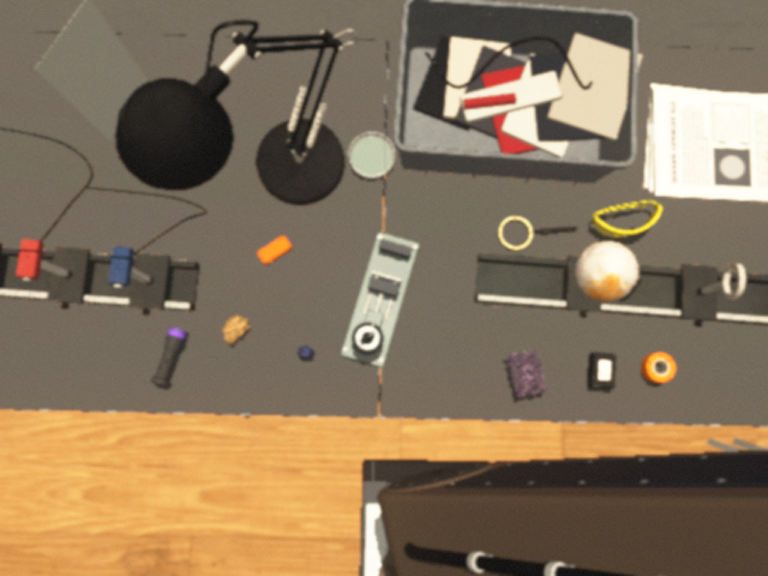

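View pics/scene0.png

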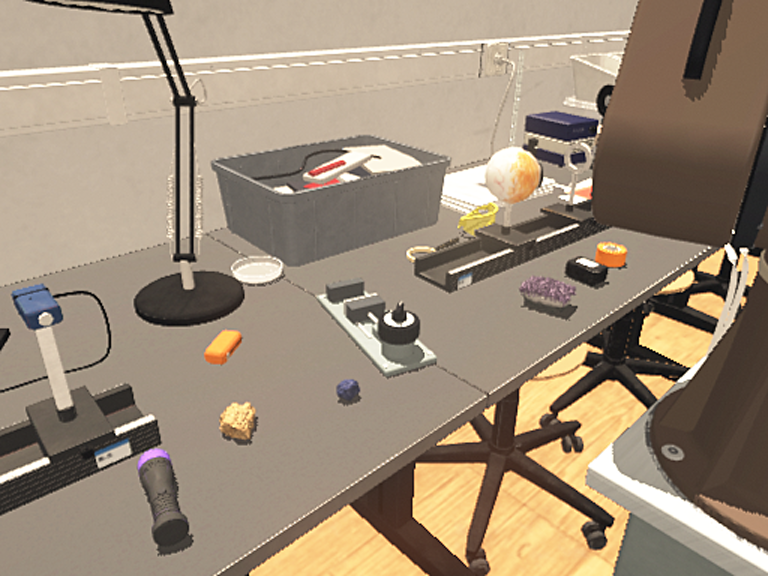

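The top view shows the clamp pointing away from the robot: knob at (367,338) and anvil at (398,246) in the 1.5x picture. The blue rock is at (305,353), limonite at (235,328) and amethyst at (525,375). Next I'll measure them.

Run:
```python
from h import *
F={n:np.load(n+'0.npy',allow_pickle=True).item() for n in('top','scene')}
f=F['top']; W=cloud(f); c=f['color'].astype(int)
roi=np.zeros((384,512),bool); roi[150:250,222:285]=1
# plate outline by colour (greenish grey lighter than table) + depth
m=roi&(W[...,2]>5)
print('depth z pctl table',np.nanpercentile(W[200:230,215:225,2],[5,50,95]))
g=roi&(c.min(-1)>85)
k=(g|m).astype(np.uint8)
k=cv2.morphologyEx(k,cv2.MORPH_OPEN,np.ones((3,3)))
for nm,mm in(('depth',m.astype(np.uint8)),('col',k)):
    cs,_=cv2.findContours(mm,cv2.RETR_EXTERNAL,cv2.CHAIN_APPROX_NONE); cc=max(cs,key=cv2.contourArea)
    r=cv2.minAreaRect(cc); print(nm,r); b=cv2.boxPoints(r); print([ray(f,u,v,10)[:2].round(1).tolist() for u,v in b])
# plate by colour
pm=(roi&(c[...,1]>c[...,0]+3)&(c.min(-1)>80)).astype(np.uint8)
cs,_=cv2.findContours(pm,cv2.RETR_EXTERNAL,cv2.CHAIN_APPROX_NONE); pts=np.vstack(cs); r=cv2.minAreaRect(pts);b=cv2.boxPoints(r)
print('plate',r,[ray(f,u,v,10)[:2].round(1).tolist() for u,v in b])
# rock
for n,(u0,v0) in(('top',(203,235)),('scene',(231,260))):
    f=F[n];c=f['color'].astype(int);W=cloud(f)
    bm=((c[...,2]>c[...,0]+12)); q=np.zeros_like(bm); q[v0-25:v0+25,u0-25:u0+25]=1; bm&=q
    v,u=np.nonzero(bm); print(n,bm.sum(),u.min(),u.max(),v.min(),v.max(),'centroid ray z12',ray(f,u.mean(),v.mean(),12.5).round(1)); P=W[bm]
    print(np.nanpercentile(P,[3,50,97],axis=0).round(1).tolist())
    rr=cv2.minAreaRect(np.argwhere(bm)[:,::-1].astype(np.float32)); print(rr,[ray(f,a,b_,12)[:2].round(1).tolist() for a,b_ in cv2.boxPoints(rr)])
a=F['top']['color'][140:260,180:300]; b=F['scene']['color'][175:275,195:315]
b=cv2.copyMakeBorder(b,10,10,0,0,cv2.BORDER_CONSTANT)
save('crop0',np.hstack([a,b]),3.3)
```

```text
depth z pctl table [-4.68051531 -0.24907389  4.11002763]
depth ((252.95945739746094, 199.25674438476562), (29.188020706176758, 86.24068450927734), 17.10272979736328)
[[410.6, 212.5], [641.8, 149.0], [619.2, 70.7], [389.1, 136.4]]
col ((253.0, 199.5), (99.0, 62.0), 90.0)
[[650.6, 232.2], [654.8, 58.8], [379.6, 55.7], [375.8, 223.1]]
plate ((252.9853973388672, 199.35606384277344), (26.75739860534668, 83.8116455078125), 16.821407318115234) [[412.3, 207.9], [637.2, 147.1], [616.8, 75.3], [392.9, 138.0]]
top 47 200 207 231 237 centroid ray z12 [414.2 274.4  12.5]
[[406.2, 264.5, 14.9], [414.0, 274.3, 21.0], [422.3, 283.3, 25.2]]
((203.5, 234.0), (6.0, 7.0), 90.0) [[422.8, 284.2], [423.3, 265.3], [407.0, 264.6], [406.6, 283.6]]
scene 78 225 237 253 262 centroid ray z12 [417.6 273.8  12.5]
[[404.5, 267.8, 12.0], [411.5, 279.5, 18.7], [420.8, 288.2, 22.3]]
((230.3400115966797, 256.6199951171875), (7.0, 13.80000114440918), 53.13010025024414) [[424.7, 285.8], [431.1, 253.5], [412.1, 259.4], [406.5, 290.8]]
```

View pics/crop0.png

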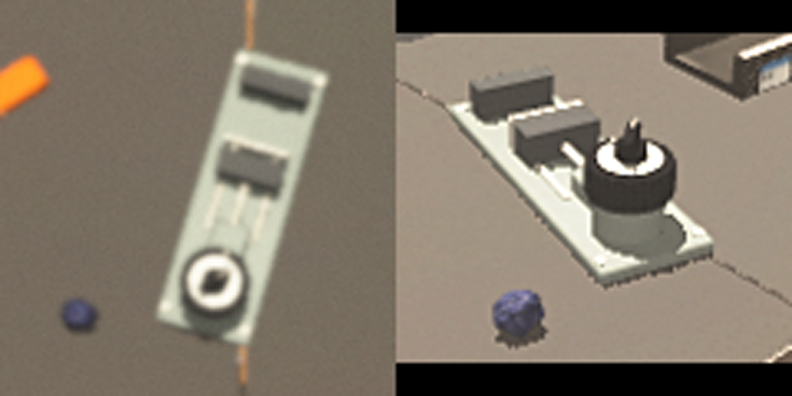

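The crop shows the plate at about -15.6° yaw, the rock clear of the clamp and the knob pointer on top of the collar. Next I'll refine the measurements and work out the first move.

```bash
cat >> h.py <<'E'
A=np.radians(-15.64); CX=np.array([np.cos(A),np.sin(A)]); CY=np.array([-CX[1],CX[0]]); C0=np.array([515.2,142.1])
def clamp(x,y=0): return C0+x*CX+y*CY
def yaw(R): return np.degrees(np.arctan2(R[1,0],R[0,0]))
def goal(x,y,z,ps):
    s=ctrl.observe(); R=s['tool_rot']; d=R.T@(np.array([x,y,z])-s['tcp_pos'])/1e3
    r=(yaw(R)-ps+180)%360-180; j6=np.degrees(s['joints'][5]); j1=np.degrees(s['joints'][0])
    print('at',s['tcp_pos'].round(1),'yaw %.1f j6 %.1f'%(yaw(R),j6),'-> shift',d.round(4),'roll %.1f'%r,'j6end %.1f'%(j6+r+np.degrees(np.arctan2(y,x))-j1))
E
python3 - <<'E'
from h import *
F={n:np.load(n+'0.npy',allow_pickle=True).item() for n in('top','scene')}
f=F['top']; W=cloud(f); c=f['color'].astype(int)
print('knob px',proj(f,[*clamp(-80),58]),'anvil top px',proj(f,[*clamp(94),36]),'jaw..', 'scene knob',proj(F['scene'],[*clamp(-80),77]))
# white ring on collar top, dark jaw tops (z 36)
wm=np.zeros((384,512),np.uint8); wm[205:245,230:260]=(c[205:245,230:260].min(-1)>195); v,u=np.nonzero(wm); 
print('ring',len(u),u.mean(),v.mean(),'->',ray(f,(u.min()+u.max())/2,(v.min()+v.max())/2,58).round(1),'exp',clamp(-80).round(1))
dm=np.zeros((384,512),np.uint8); dm[155:202,240:280]=((c[155:202,240:280].max(-1)<92)&(W[155:202,240:280,2]>20))
n,l,st,ce=cv2.connectedComponentsWithStats(dm)
for i in range(1,n):
    if st[i,4]>20:
        vv,uu=np.nonzero(l==i); P=np.array([ray(f,a,b,36)[:2] for a,b in zip(uu,vv)])-C0
        print(st[i],'clampx',np.percentile(P@CX,[3,50,97]).round(1),'y',np.percentile(P@CY,[3,50,97]).round(1))
# rock orientation by darkness/blue vs local table
for n,(u0,v0) in(('top',(203,235)),('scene',(231,260))):
    f=F[n];s=12;p=f['color'][v0-s:v0+s,u0-s:u0+s].astype(int); bg=np.median(p.reshape(-1,3),0)
    m=((p-bg)[...,2]-(p-bg)[...,0]>14); v,u=np.nonzero(m); P=np.array([ray(f,a+u0-s,b+v0-s,12.5)[:2] for a,b in zip(u,v)])
    r=cv2.minAreaRect(P.astype(np.float32)); print(n,m.sum(),P.mean(0).round(1),r); w,V=np.linalg.eigh(np.cov(P.T)); print(4*np.sqrt(w/4*1),np.degrees(np.arctan2(V[1,1],V[0,1])))
W=cloud(F['top']); q=(W[...,0]>150)&(W[...,0]<620)&(W[...,1]>-500)&(W[...,1]<350)
print('max z',np.nanmax(W[q],0)); q&=W[...,2]>60; print(W[q][::40].round(0).tolist()[:25])
goal(450,-330,230,17.5)
E
```

```text
knob px [244.39193817 224.86015445] anvil top px [263.25440672 164.58797572] jaw.. scene knob [265.53005463 203.62383814]
ring 175 246.65714285714284 222.06857142857143 -> [443.  163.5  58. ] exp [438.2 163.7]
[254 165  18   7  27] clampx [82.2 84.4 86.1] y [-24.6  -2.1  23.1]
top 88 [412.7 274.2] ((412.22003173828125, 274.2588195800781), (28.925092697143555, 24.65547752380371), 46.83501052856445)
[13.35808363 15.56117055] 68.79332188668079
scene 201 [408.  278.2] ((406.805908203125, 279.5008239746094), (27.72454833984375, 48.4036979675293), 50.78714370727539)
[14.87627207 25.09694679] 142.6707716404586
max z [619.98943683 349.98686289 795.54734068]
[[620.0, 350.0, 457.0], [614.0, 345.0, 431.0], [588.0, -238.0, 178.0], [580.0, -232.0, 193.0], [574.0, -201.0, 194.0], [569.0, -220.0, 205.0], [569.0, -242.0, 198.0], [568.0, -182.0, 177.0], [563.0, -186.0, 187.0], [560.0, -189.0, 192.0], [556.0, -192.0, 196.0], [554.0, -194.0, 197.0], [551.0, -194.0, 198.0], [550.0, -186.0, 192.0], [558.0, -430.0, 181.0], [549.0, -260.0, 192.0], [543.0, -225.0, 209.0], [541.0, -195.0, 202.0], [548.0, -174.0, 152.0], [541.0, -256.0, 196.0], [536.0, -216.0, 208.0], [535.0, -188.0, 194.0], [538.0, -174.0, 162.0], [536.0, -262.0, 186.0], [529.0, -224.0, 205.0]]
at [ 195.6 -619.5  230.7] yaw 17.5 j6 -2.7 -> shift [ 0.3297 -0.1995  0.001 ] roll 0.0 j6end 36.2
```

Request:
arm_command([
  [1,[0.034,-0.037,-0.035],-6],
  [1,[0.068,-0.074,-0.07],-12],
  [1,[0.102,-0.111,-0.07],-18],
  [1,[0.136,-0.149,-0.07],-24],
  [1,[0.17,-0.186,-0.07],-30],
  [1,[0.204,-0.223,-0.07],-36],
  [1,[0.238,-0.26,-0.07],-42],
  [1,[0.272,-0.297,-0.07],-48],
  [1,[0.306,-0.334,-0.07],-54],
  [1,[0.34,-0.371,-0.07],-60],
], newtons=20)

```text
t: 1.1
tcp_pos: [399.1, -181.8, 301.3]
tool_rot: [[0.212, 0.977, 0.0], [0.977, -0.212, -0.0], [-0.0, 0.0, -1.0]]
wrist_force: [0.8, -1.2, 0.3]
width: 85.6
```

```bash
python3 -c "
from h import *
goal(455,-50,300,110);goal(413,274,150,150)"
```

```text
at [ 399.1 -181.8  301.3] yaw 77.7 j6 -16.2 -> shift [0.1406 0.0266 0.0013] roll -32.3 j6end -26.3
at [ 399.1 -181.8  301.3] yaw 77.7 j6 -16.2 -> shift [ 0.4483 -0.0832  0.1513] roll -72.3 j6end -26.4
```

Request:
arm_command([
  [1,[0.047,0.009,0],-8],
  [1,[0.094,0.018,0],-16],
  [1,[0.14,0.026,0],-24],
  [1,[0.185,0.012,0.02],-32],
  [1,[0.23,-0.002,0.04],-40],
  [1,[0.275,-0.018,0.06],-48],
  [1,[0.32,-0.034,0.08],-56],
  [1,[0.365,-0.052,0.1],-64],
  [1,[0.41,-0.069,0.13],-72],
  [1,[0.448,-0.083,0.15],-72.3],
])

```text
t: 2.1
tcp_pos: [415.1, 264.5, 154.9]
tool_rot: [[-0.867, 0.498, 0.0], [0.498, 0.867, -0.0], [-0.0, -0.0, -1.0]]
wrist_force: [1.3, 0.7, 0.0]
width: 85.4
```

Run:
```python
from h import *
goal(413,274.5,60,150);goal(413,274.5,2,150)
a=frame('top')['color'][140:260,160:280]; b=frame('scene')['color'][155:275,175:295]
save('crop1',np.hstack([a,b]),3.3)
```

```text
at [415.1 264.5 154.9] yaw 150.2 j6 -31.2 -> shift [0.0068 0.0077 0.0949] roll 0.2 j6end -26.4
at [415.1 264.5 154.9] yaw 150.2 j6 -31.2 -> shift [0.0068 0.0077 0.1529] roll 0.2 j6end -26.4
```

View pics/crop1.png

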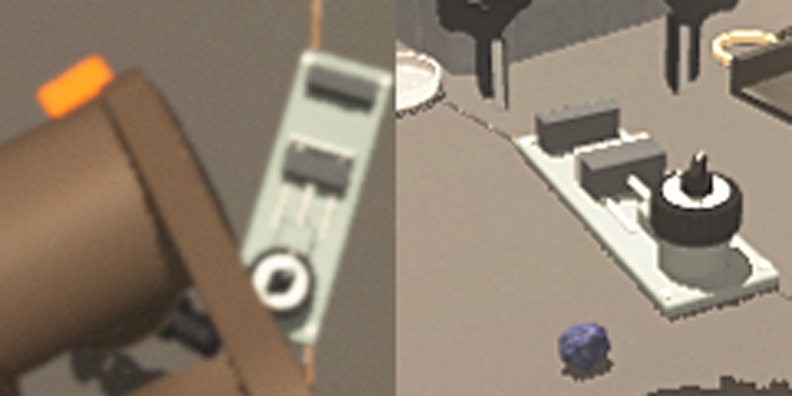

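Run:
```python
from h import *
goal(413,274.5,2,150)
```

```text
at [413.8 266.3 153.3] yaw 150.1 j6 -30.9 -> shift [0.0044 0.0071 0.1513] roll 0.1 j6end -26.4
```

Request:
arm_command([
  [1,[0.004,0.007,0.02],0],
  [1,[0.004,0.007,0.04],0],
  [1,[0.004,0.007,0.06],0],
  [1,[0.004,0.007,0.08],0],
  [1,[0.004,0.007,0.1],0],
  [1,[0.004,0.007,0.11],0],
  [1,[0.004,0.007,0.11],0],
  [1,[0.004,0.007,0.11],0],
  [1,[0.004,0.007,0.11],0],
  [1,[0.004,0.007,0.11],0],
])

```text
t: 3.2
tcp_pos: [416.4, 271.1, 46.8]
tool_rot: [[-0.864, 0.503, 0.001], [0.503, 0.864, 0.001], [-0.001, 0.001, -1.0]]
wrist_force: [-0.0, -0.8, -0.0]
width: 85.0
```

Run:
```python
from h import *
goal(413,274.5,2,150)
```

```text
at [416.4 271.1  46.8] yaw 149.8 j6 -30.3 -> shift [0.0047 0.0012 0.0448] roll -0.2 j6end -26.4
```

Request:
arm_command([
  [1,[0.005,0.001,0.015],0],
  [1,[0.005,0.001,0.03],0],
  [1,[0.005,0.001,0.04],0],
  [1,[0.005,0.001,0.044],0],
  [1,[0.005,0.001,0.044],0],
  [0.2,[0.005,0.001,0.044],0],
  [0.2,[0.005,0.001,0.044],0],
  [0.2,[0.005,0.001,0.044],0],
  [0.2,[0.005,0.001,0.044],0],
  [0.2,[0.005,0.001,0.044],0],
], newtons=20)

```text
t: 4.2
tcp_pos: [412.3, 274.3, 2.3]
tool_rot: [[-0.864, 0.503, 0.0], [0.503, 0.864, 0.0], [-0.0, 0.0, -1.0]]
wrist_force: [-0.7, -0.4, 8.0]
width: 27.5
```

Request:
arm_command([
  [0.1,[0,0,0],0],
  [0.1,[0,0,0],0],
  [0.1,[0,0,0],0],
  [0.1,[0,0,0],0],
  [0.1,[0,0,0],0],
  [0.1,[0,0,-0.01],0],
  [0.1,[0,0,-0.03],0],
  [0.1,[0,0,-0.05],0],
  [0.1,[0,0,-0.07],0],
  [0.1,[0,0,-0.08],0],
])

```text
t: 5.2
tcp_pos: [412.7, 274.6, 83.9]
tool_rot: [[-0.864, 0.503, 0.002], [0.503, 0.864, 0.001], [-0.001, 0.002, -1.0]]
wrist_force: [0.6, 0.1, 0.5]
width: 27.4
```

Run:
```python
from h import *
print(ctrl.observe()['width'])
x,y=clamp(69);goal(x,y,90,164.4)
b=frame('scene')['color'][135:275,155:315]
save('crop2',b,4)
```

```text
27.378177081830238
at [412.7 274.6  83.9] yaw 149.8 j6 -29.7 -> shift [-0.222  -0.0456 -0.0059] roll -14.6 j6end -62.4
```

View pics/crop2.png

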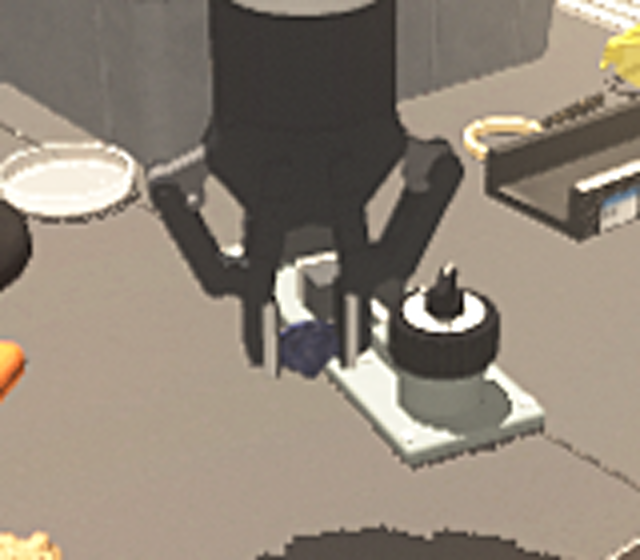

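The picture shows the rock held between the pads at (305,345) in the crop, with the opening at 27.4 mm. I'll move it over the bed now.

Request:
arm_command([
  [0.1,[-0.03,-0.006,-0.015],-2],
  [0.1,[-0.065,-0.013,-0.02],-5],
  [0.1,[-0.1,-0.02,-0.02],-8],
  [0.1,[-0.135,-0.028,-0.02],-11],
  [0.1,[-0.17,-0.035,-0.02],-14],
  [0.1,[-0.2,-0.041,-0.02],-14.6],
  [0.1,[-0.222,-0.0456,-0.02],-14.6],
  [0.1,[-0.222,-0.0456,-0.02],-14.6],
  [0.1,[-0.222,-0.0456,-0.02],-14.6],
  [0.1,[-0.222,-0.0456,-0.02],-14.6],
])

```text
t: 6.25
tcp_pos: [580.1, 123.6, 101.5]
tool_rot: [[-0.963, 0.268, -0.001], [0.268, 0.963, -0.0], [0.001, -0.0, -1.0]]
wrist_force: [-0.1, -0.3, -0.7]
width: 27.4
```

Run:
```python
from h import *
x,y=clamp(69);goal(x,y,13.3,164.4); print(ctrl.observe()['width'])
# jaw/anvil check with cloud: clamp-x profile at z>25, |y|<25
for n in('top','scene'):
    f=np.load(n+'0.npy',allow_pickle=True).item(); W=cloud(f); P=W[...,:2]-C0; cx=P@CX; cy=P@CY
    q=(abs(cy)<25)&(W[...,2]>24)&(W[...,2]<46)&(cx>-20)&(cx<115); h,e=np.histogram(cx[q],bins=np.arange(-20,116,4)); print(n,dict(zip(e[:-1].astype(int).tolist(),h.tolist())))
f=frame('top'); save('crop3',np.hstack([f['color'][140:260,220:300],np.pad(frame('scene')['color'][155:265,195:305],((10,0),(0,0),(0,0)))]),4)
```

```text
at [580.1 123.6 101.5] yaw 164.4 j6 -65.3 -> shift [-0.0016  0.0004  0.0882] roll 0.0 j6end -62.4
27.419318826941538
top {-20: 0, -16: 1, -12: 2, -8: 1, -4: 1, 0: 2, 4: 1, 8: 32, 12: 24, 16: 30, 20: 27, 24: 24, 28: 21, 32: 5, 36: 36, 40: 3, 44: 0, 48: 0, 52: 0, 56: 0, 60: 0, 64: 0, 68: 0, 72: 0, 76: 0, 80: 0, 84: 33, 88: 28, 92: 26, 96: 26, 100: 18, 104: 0, 108: 0}
scene {-20: 0, -16: 0, -12: 0, -8: 0, -4: 0, 0: 0, 4: 23, 8: 73, 12: 18, 16: 17, 20: 18, 24: 24, 28: 5, 32: 11, 36: 29, 40: 1, 44: 0, 48: 0, 52: 0, 56: 0, 60: 0, 64: 0, 68: 0, 72: 0, 76: 0, 80: 13, 84: 75, 88: 17, 92: 14, 96: 16, 100: 5, 104: 0, 108: 0}
```

View pics/crop3.png

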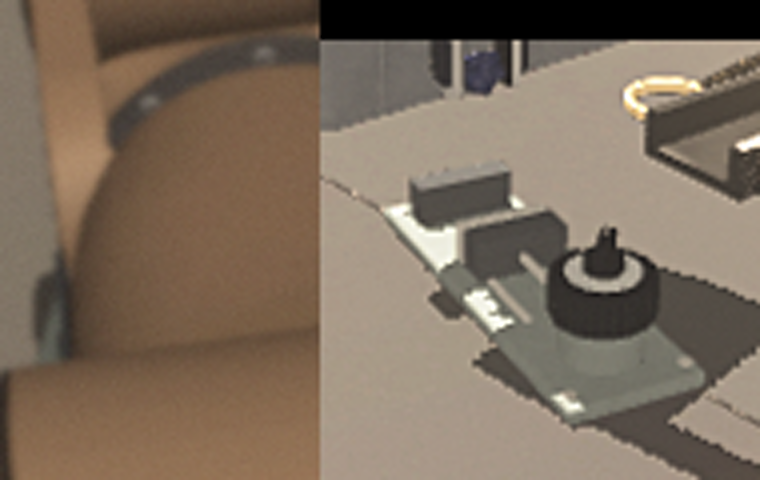

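The rock hangs above the gap, and the depth profile puts the anvil at 85–103 mm and the face plate near 40 mm. Lowering it.

Request:
arm_command([
  [0.1,[-0.0016,0,0.02],0],
  [0.1,[-0.0016,0,0.04],0],
  [0.1,[-0.0016,0,0.06],0],
  [0.1,[-0.0016,0,0.075],0],
  [0.1,[-0.0016,0,0.08],0],
  [0.1,[-0.0016,0,0.083],0],
  [0.1,[-0.0016,0,0.085],0],
  [0.1,[-0.0016,0,0.085],0],
  [0.1,[-0.0016,0,0.085],0],
  [0.1,[-0.0016,0,0.085],0],
])

```text
t: 7.35
tcp_pos: [583.0, 122.8, 17.4]
tool_rot: [[-0.963, 0.269, 0.001], [0.269, 0.963, 0.0], [-0.001, 0.0, -1.0]]
wrist_force: [-0.9, -0.8, -0.0]
width: 27.2
```

Run:
```python
from h import *
x,y=clamp(69);goal(x,y,13.3,164.4); s=ctrl.observe();print(s['width'],s['wrist_force'].round(2))
```

```text
at [583.  122.8  17.4] yaw 164.4 j6 -65.4 -> shift [0.0015 0.0003 0.0041] roll 0.0 j6end -62.4
27.231180770392417 [-0.88 -0.76 -0.  ]
```

Request:
arm_command([
  [0.1,[0.001,0,0.001],0],
  [0.1,[0.001,0,0.002],0],
  [0.1,[0.001,0,0.003],0],
  [0.1,[0.001,0,0.004],0],
  [0.1,[0.001,0,0.0045],0],
  [0.1,[0.001,0,0.005],0],
  [0.1,[0.001,0,0.005],0],
  [0.1,[0.001,0,0.005],0],
  [0.1,[0.001,0,0.005],0],
  [0.1,[0.001,0,0.005],0],
])

```text
t: 8.35
tcp_pos: [581.7, 123.0, 12.4]
tool_rot: [[-0.963, 0.269, 0.0], [0.269, 0.963, 0.0], [-0.0, 0.0, -1.0]]
wrist_force: [-3.0, 0.8, 9.2]
width: 27.6
```

Contact at 9 N: the rock is on the bed. Release it and lift.

Request:
arm_command([
  [0.4,[0,0,-0.0005],0],
  [0.5,[0,0,-0.0005],0],
  [0.6,[0,0,-0.0005],0],
  [0.7,[0,0,-0.0005],0],
  [0.8,[0,0,-0.001],0],
  [0.8,[0,0,-0.005],0],
  [0.8,[0,0,-0.02],0],
  [0.8,[0,0,-0.05],0],
  [0.8,[0,0,-0.08],0],
  [0.8,[0,0,-0.11],0],
])

```text
t: 9.35
tcp_pos: [581.6, 123.0, 124.2]
tool_rot: [[-0.963, 0.269, 0.001], [0.269, 0.963, 0.0], [-0.0, 0.0, -1.0]]
wrist_force: [0.7, 0.6, -0.6]
width: 68.4
```

Run:
```python
from h import *
x,y=clamp(-80); s=ctrl.observe(); print(s['width'])
goal(x,y,120,164.4); goal(x,y,120,100);goal(x,y,120,-110)
save('crop4',frame('scene')['color'][155:265,195:305],5)
```

```text
68.4218641479313
at [581.6 123.  124.2] yaw 164.4 j6 -65.4 -> shift [0.1491 0.0006 0.0042] roll 0.0 j6end -53.9
at [581.6 123.  124.2] yaw 164.4 j6 -65.4 -> shift [0.1491 0.0006 0.0042] roll 64.4 j6end 10.5
at [581.6 123.  124.2] yaw 164.4 j6 -65.4 -> shift [0.1491 0.0006 0.0042] roll -85.6 j6end -139.5
```

View pics/crop4.png

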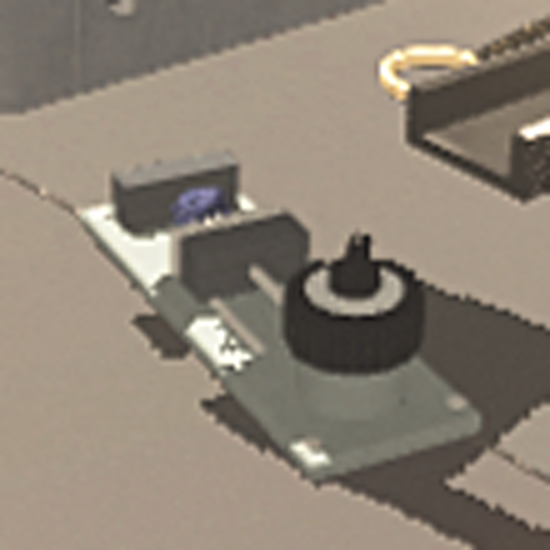

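The rock stands on the bed between jaw and anvil at (200,205) in the crop, and the gripper is clear of it. Moving to the knob.

Request:
arm_command([
  [1,[0.03,0,0],0],
  [1,[0.06,0,0],0],
  [1,[0.09,0,0],0],
  [1,[0.12,0,0],0],
  [1,[0.149,0.0005,0],0],
  [1,[0.149,0.0005,0],0],
  [1,[0.149,0.0005,0],0],
  [1,[0.149,0.0005,0.01],0],
  [1,[0.149,0.0005,0.02],0],
  [1,[0.149,0.0005,0.02],0],
])

```text
t: 10.4
tcp_pos: [438.0, 163.0, 100.3]
tool_rot: [[-0.963, 0.269, -0.002], [0.269, 0.963, -0.001], [0.002, -0.001, -1.0]]
wrist_force: [0.5, 0.7, 1.4]
width: 85.7
```

Run:
```python
from h import *
x,y=clamp(-80); s=ctrl.observe(); print(s['width'])
goal(x,y,29,164.4)
f=frame('scene')
np.save('s5.npy',f,allow_pickle=True)
# collar silhouette: left/right extremes near the mid height vs predicted
c=f['color'].astype(int); u,v=proj(f,[x,y,46]); print('pred mid',u,v)
row=c[int(round(v)),int(u)-28:int(u)+28].max(-1); print(int(u)-28,row.tolist())
save('crop5',f['color'][120:250,200:330],4.5)
```

```text
85.73015656354384
at [438.  163.  100.3] yaw 164.4 j6 -57.7 -> shift [-0.0002  0.0007  0.0713] roll -0.0 j6end -53.9
pred mid 265.1057701235478 217.04112445433543
237 [197, 204, 255, 255, 255, 253, 248, 246, 244, 247, 235, 234, 250, 255, 203, 80, 56, 57, 73, 76, 74, 64, 53, 64, 174, 238, 255, 255, 255, 236, 167, 172, 177, 113, 96, 58, 45, 52, 55, 57, 58, 52, 64, 168, 178, 175, 173, 172, 171, 172, 171, 172, 173, 174, 171, 172]
```

View pics/crop5.png

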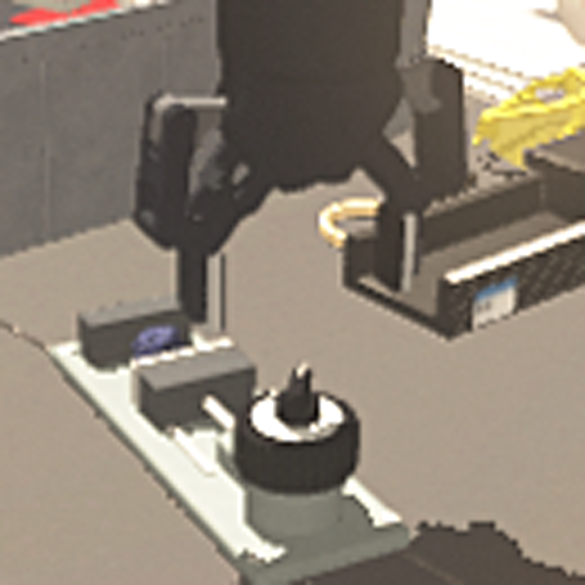

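The gripper is centred over the knob: fingertips at (210,320) and (405,290), collar at (297,440) in the crop. Descending and gripping the collar.

Request:
arm_command([
  [1,[0,0,0.015],0],
  [1,[0,0,0.03],0],
  [1,[0,0,0.045],0],
  [1,[0,0,0.058],0],
  [1,[0,0,0.066],0],
  [1,[0,0,0.07],0],
  [1,[0,0,0.07],0],
  [1,[0,0,0.07],0],
  [1,[0,0,0.07],0],
  [1,[0,0,0.07],0],
])

```text
t: 11.45
tcp_pos: [438.6, 163.6, 32.4]
tool_rot: [[-0.963, 0.269, 0.001], [0.269, 0.963, 0.0], [-0.001, 0.0, -1.0]]
wrist_force: [-0.2, -0.7, -0.7]
width: 85.6
```

Request:
arm_command([
  [0.75,[0,0,0],0],
  [0.72,[0,0,0],0],
  [0.7,[0,0,0],0],
  [0.68,[0,0,0],0],
  [0.66,[0,0,0],0],
  [0.64,[0,0,0],0],
  [0.6,[0,0,0],0],
  [0.55,[0,0,0],0],
  [0.5,[0,0,0],0],
  [0.5,[0,0,0],0],
], newtons=40)

```text
t: 12.45
tcp_pos: [438.4, 163.7, 32.2]
tool_rot: [[-0.963, 0.269, 0.0], [0.269, 0.963, 0.0], [-0.0, 0.0, -1.0]]
wrist_force: [-2.3, 3.1, 8.8]
width: 55.2
```

Run:
```python
from h import *
x,y=clamp(-80); goal(x,y,29,164.4); s=ctrl.observe(); print(s['width'],s['wrist_force'].round(2),s['ft_torque'].round(3),s['t'])
```

```text
at [438.4 163.7  32.2] yaw 164.4 j6 -57.7 -> shift [ 0.0002 -0.0001  0.0032] roll 0.0 j6end -53.9
55.23683886792843 [-2.31  3.14  8.83] [0.511 0.349 0.041] 12.45
```

Request:
arm_command([
  [0.5,[0,0,0],4],
  [0.5,[0,0,0],8],
  [0.5,[0,0,0],12],
  [0.5,[0,0,0],16],
  [0.5,[0,0,0],20],
  [0.5,[0,0,0],24],
  [0.5,[0,0,0],28],
  [0.5,[0,0,0],32],
  [0.5,[0,0,0],36],
  [0.5,[0,0,0],40],
])

```text
t: 13.45
tcp_pos: [438.4, 163.7, 32.2]
tool_rot: [[-0.563, 0.826, 0.0], [0.826, 0.563, 0.0], [-0.0, 0.0, -1.0]]
wrist_force: [-2.7, 2.5, 9.0]
width: 55.1
```

```bash
cat >> h.py <<'E'
def st():
    s=ctrl.observe(); print('t %.2f yaw %.2f w %.2f'%(s['t'],yaw(s['tool_rot']),s['width']),'tcp',s['tcp_pos'].round(1),'F',s['wrist_force'].round(2),'T',s['ft_torque'].round(3),'j6 %.2f eff6 %.3f'%(np.degrees(s['joints'][5]),s['effort'][5]))
def face():
    f=frame('scene'); W=cloud(f); P=W[...,:2]-C0; cx=P@CX; cy=P@CY
    q=(abs(cy)<24)&(abs(W[...,2]-36)<7)&(cx>-20)&(cx<115); h,e=np.histogram(cx[q],bins=np.arange(-20,116,4)); print(dict(zip(e[:-1].astype(int).tolist(),h.tolist()))); return f
E
python3 - <<'E'
from h import *
st(); face(); st()
E
```

```text
t 13.45 yaw 124.27 w 55.06 tcp [438.4 163.7  32.2] F [-2.69  2.48  8.99] T [0.405 0.272 0.179] j6 -17.52 eff6 -2.101
{-20: 0, -16: 0, -12: 0, -8: 0, -4: 0, 0: 0, 4: 0, 8: 0, 12: 8, 16: 19, 20: 5, 24: 5, 28: 3, 32: 2, 36: 0, 40: 7, 44: 6, 48: 0, 52: 0, 56: 0, 60: 0, 64: 1, 68: 0, 72: 1, 76: 0, 80: 8, 84: 18, 88: 11, 92: 8, 96: 10, 100: 5, 104: 0, 108: 0}
t 13.50 yaw 123.99 w 54.69 tcp [438.4 163.7  32.2] F [-2.72  3.04  9.75] T [ 0.44   0.256 -0.135] j6 -17.24 eff6 -1.845
```

Request:
arm_command([
  [0.5,[0,0,0],4],
  [0.5,[0,0,0],8],
  [0.5,[0,0,0],12],
  [0.5,[0,0,0],16],
  [0.5,[0,0,0],20],
  [0.5,[0,0,0],24],
  [0.5,[0,0,0],28],
  [0.5,[0,0,0],31],
  [0.5,[0,0,0],33],
  [0.5,[0,0,0],35],
])

```text
t: 14.5
tcp_pos: [438.4, 163.7, 32.2]
tool_rot: [[0.011, 1.0, 0.0], [1.0, -0.011, 0.0], [0.0, 0.0, -1.0]]
wrist_force: [-2.6, 2.7, 9.8]
width: 54.7
```

Run:
```python
from h import *
st(); f=face(); st(); save('crop6',f['color'][150:240,205:315],7)
```

```text
t 14.50 yaw 89.35 w 54.73 tcp [438.4 163.7  32.2] F [-2.64  2.65  9.82] T [0.375 0.262 0.204] j6 17.40 eff6 -0.893
{-20: 0, -16: 0, -12: 0, -8: 0, -4: 0, 0: 0, 4: 0, 8: 0, 12: 0, 16: 5, 20: 36, 24: 15, 28: 14, 32: 13, 36: 17, 40: 9, 44: 4, 48: 26, 52: 4, 56: 0, 60: 2, 64: 6, 68: 5, 72: 2, 76: 0, 80: 6, 84: 39, 88: 14, 92: 17, 96: 13, 100: 6, 104: 0, 108: 0}
t 14.55 yaw 89.21 w 55.14 tcp [438.4 163.7  32.2] F [-2.31  3.63 10.14] T [ 0.327  0.218 -0.034] j6 17.54 eff6 -0.810
```

View pics/crop6.png

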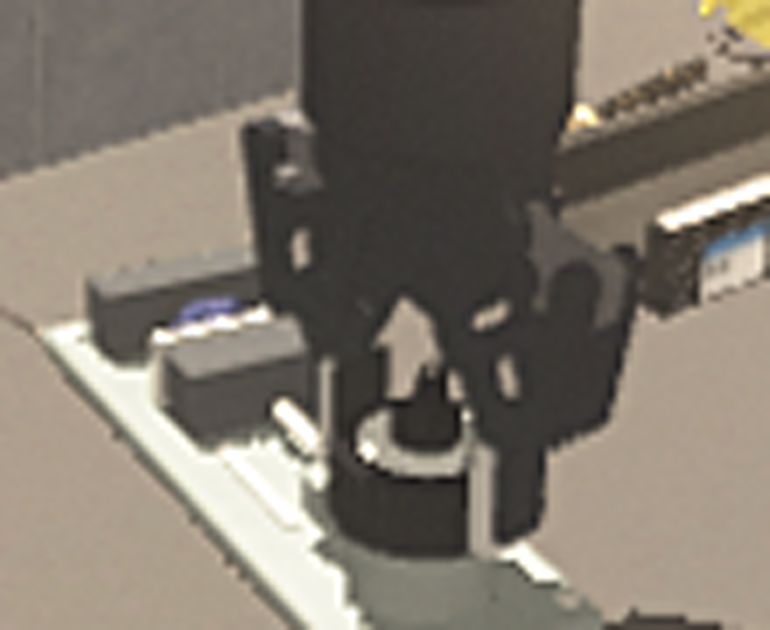

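Request:
arm_command([
  [0.5,[0,0,0],1.2],
  [0.5,[0,0,0],2.4],
  [0.5,[0,0,0],3.6],
  [0.5,[0,0,0],4.8],
  [0.5,[0,0,0],6],
  [0.5,[0,0,0],7.2],
  [0.5,[0,0,0],8.4],
  [0.5,[0,0,0],9.6],
  [0.5,[0,0,0],10.8],
  [0.5,[0,0,0],12],
])

```text
t: 15.55
tcp_pos: [438.4, 163.7, 32.3]
tool_rot: [[0.218, 0.976, 0.0], [0.976, -0.218, 0.0], [0.0, 0.0, -1.0]]
wrist_force: [-2.3, 2.7, 9.9]
width: 54.8
```

Run:
```python
from h import *
st()
```

```text
t 15.55 yaw 77.39 w 54.80 tcp [438.4 163.7  32.3] F [-2.28  2.72  9.94] T [0.381 0.325 0.249] j6 29.37 eff6 -0.490
```

Request:
arm_command([
  [0.5,[0,0,0],0.7],
  [0.5,[0,0,0],1.4],
  [0.5,[0,0,0],2.1],
  [0.5,[0,0,0],2.8],
  [0.5,[0,0,0],3.5],
  [0.5,[0,0,0],4.2],
  [0.5,[0,0,0],4.9],
  [0.5,[0,0,0],5.6],
  [0.5,[0,0,0],6.3],
  [0.5,[0,0,0],7],
])

```text
t: 16.55
tcp_pos: [438.4, 163.7, 32.2]
tool_rot: [[0.335, 0.942, 0.0], [0.942, -0.335, 0.0], [0.0, 0.0, -1.0]]
wrist_force: [-2.4, 2.6, 8.8]
width: 54.9
```

Run:
```python
from h import *
st(); face(); st()
```

```text
t 16.55 yaw 70.41 w 54.89 tcp [438.4 163.7  32.2] F [-2.39  2.58  8.82] T [0.354 0.297 0.145] j6 36.35 eff6 -0.201
{-20: 0, -16: 0, -12: 0, -8: 0, -4: 0, 0: 0, 4: 0, 8: 0, 12: 0, 16: 0, 20: 12, 24: 38, 28: 17, 32: 18, 36: 16, 40: 15, 44: 9, 48: 12, 52: 20, 56: 5, 60: 1, 64: 4, 68: 7, 72: 2, 76: 0, 80: 10, 84: 36, 88: 17, 92: 15, 96: 12, 100: 6, 104: 0, 108: 0}
t 16.60 yaw 70.36 w 54.92 tcp [438.3 163.7  32.2] F [-2.71  1.65  9.3 ] T [0.345 0.297 0.133] j6 36.39 eff6 -0.158
```

Request:
arm_command([
  [0.5,[0,0,0],0.5],
  [0.5,[0,0,0],1],
  [0.5,[0,0,0],1.5],
  [0.5,[0,0,0],2],
  [0.5,[0,0,0],2.5],
  [0.5,[0,0,0],3],
  [0.5,[0,0,0],3.5],
  [0.5,[0,0,0],4],
  [0.5,[0,0,0],4.5],
  [0.5,[0,0,0],5],
])

```text
t: 17.6
tcp_pos: [438.4, 163.7, 32.3]
tool_rot: [[0.416, 0.909, 0.0], [0.909, -0.416, 0.0], [0.0, 0.0, -1.0]]
wrist_force: [-2.2, 2.3, 9.1]
width: 55.0
```

```bash
python3 -c "
from h import *
st()"
```

```text
t 17.60 yaw 65.42 w 54.96 tcp [438.4 163.7  32.3] F [-2.18  2.3   9.1 ] T [0.421 0.27  0.18 ] j6 41.34 eff6 -0.086
```

Request:
arm_command([
  [0.5,[0,0,0],0.5],
  [0.5,[0,0,0],1],
  [0.5,[0,0,0],1.5],
  [0.5,[0,0,0],2],
  [0.5,[0,0,0],2.5],
  [0.5,[0,0,0],3],
  [0.5,[0,0,0],3.5],
  [0.5,[0,0,0],4],
  [0.5,[0,0,0],4.5],
  [0.5,[0,0,0],5],
])

```text
t: 18.6
tcp_pos: [438.4, 163.7, 32.2]
tool_rot: [[0.494, 0.87, 0.0], [0.87, -0.494, 0.0], [0.0, 0.0, -1.0]]
wrist_force: [-2.1, 2.7, 8.8]
width: 54.7
```

```bash
python3 -c "
from h import *
st();face();st();frame('top');st()"
```

```text
t 18.60 yaw 60.41 w 54.68 tcp [438.4 163.7  32.2] F [-2.09  2.67  8.83] T [0.435 0.278 0.202] j6 46.34 eff6 -0.086
{-20: 0, -16: 0, -12: 0, -8: 0, -4: 0, 0: 0, 4: 0, 8: 0, 12: 0, 16: 0, 20: 0, 24: 34, 28: 26, 32: 16, 36: 21, 40: 12, 44: 14, 48: 4, 52: 28, 56: 10, 60: 1, 64: 4, 68: 5, 72: 3, 76: 2, 80: 8, 84: 34, 88: 14, 92: 13, 96: 17, 100: 4, 104: 0, 108: 0}
t 18.65 yaw 60.38 w 54.97 tcp [438.4 163.7  32.2] F [-1.6   1.61  9.2 ] T [0.368 0.285 0.154] j6 46.37 eff6 -0.063
t 18.70 yaw 60.41 w 54.94 tcp [438.4 163.7  32.2] F [-1.1   3.28  9.4 ] T [0.333 0.246 0.066] j6 46.34 eff6 0.288
```

Request:
arm_command([
  [0.5,[0,0,0],0.5],
  [0.5,[0,0,0],1],
  [0.5,[0,0,0],1.5],
  [0.5,[0,0,0],2],
  [0.5,[0,0,0],2.5],
  [0.5,[0,0,0],3],
  [0.5,[0,0,0],3.5],
  [0.5,[0,0,0],4],
  [0.5,[0,0,0],4.5],
  [0.5,[0,0,0],5],
])

```text
t: 19.7
tcp_pos: [438.4, 163.7, 32.3]
tool_rot: [[0.568, 0.823, 0.0], [0.823, -0.568, 0.0], [0.0, 0.0, -1.0]]
wrist_force: [-1.5, 3.6, 9.0]
width: 54.7
```

```bash
python3 -c "
from h import *
st()"
```

```text
t 19.70 yaw 55.42 w 54.74 tcp [438.4 163.7  32.3] F [-1.53  3.58  9.04] T [0.381 0.286 0.205] j6 51.34 eff6 -0.086
```

Request:
arm_command([
  [0.5,[0,0,0],0.4],
  [0.5,[0,0,0],0.8],
  [0.5,[0,0,0],1.2],
  [0.5,[0,0,0],1.6],
  [0.5,[0,0,0],2],
  [0.5,[0,0,0],2.4],
  [0.5,[0,0,0],2.8],
  [0.5,[0,0,0],3.2],
  [0.5,[0,0,0],3.6],
  [0.5,[0,0,0],4],
])

```text
t: 20.7
tcp_pos: [438.4, 163.7, 32.3]
tool_rot: [[0.624, 0.782, 0.0], [0.782, -0.624, 0.0], [0.0, 0.0, -1.0]]
wrist_force: [-3.2, 4.0, 8.9]
width: 54.9
```

```bash
python3 -c "
from h import *
st();f=face();st()
W=cloud(f);P=W[...,:2]-C0;cx=P@CX;cy=P@CY;c=f['color'].astype(int)
b=(c[...,2]>c[...,0]+12)&(cx>40)&(cx<90)&(abs(cy)<30);print('blue',b.sum(),np.percentile(cx[b],[3,50,97]).round(1),np.percentile(cy[b],[3,50,97]).round(1),np.percentile(W[b][:,2],[3,97]).round(1))
save('crop7',f['color'][175:225,205:275],10)"
```

```text
t 20.70 yaw 51.42 w 54.89 tcp [438.4 163.7  32.3] F [-3.15  3.99  8.9 ] T [0.331 0.267 0.218] j6 55.33 eff6 -0.028
{-20: 0, -16: 0, -12: 0, -8: 0, -4: 0, 0: 0, 4: 0, 8: 0, 12: 0, 16: 0, 20: 0, 24: 16, 28: 41, 32: 18, 36: 15, 40: 13, 44: 19, 48: 5, 52: 13, 56: 25, 60: 1, 64: 3, 68: 9, 72: 4, 76: 1, 80: 10, 84: 34, 88: 16, 92: 15, 96: 13, 100: 7, 104: 0, 108: 0}
t 20.75 yaw 51.39 w 54.71 tcp [438.4 163.7  32.3] F [-2.34  3.08  9.74] T [0.366 0.297 0.169] j6 55.36 eff6 -0.015
blue 16 [68.7 72.7 83.5] [-9.  -1.7  6.9] [27.  33.1]
```

View pics/crop7.png

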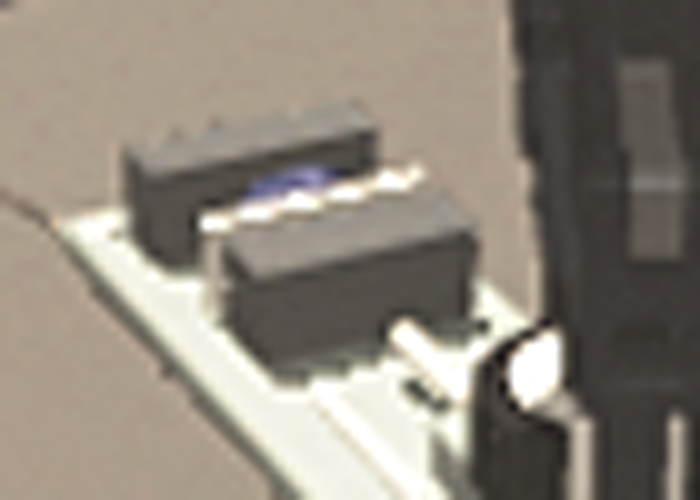

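Request:
arm_command([
  [0.5,[0,0,0],0.4],
  [0.5,[0,0,0],0.8],
  [0.5,[0,0,0],1.2],
  [0.5,[0,0,0],1.6],
  [0.5,[0,0,0],2],
  [0.5,[0,0,0],2.4],
  [0.5,[0,0,0],2.8],
  [0.5,[0,0,0],3.2],
  [0.5,[0,0,0],3.6],
  [0.5,[0,0,0],4],
])

```text
t: 21.75
tcp_pos: [438.4, 163.7, 32.2]
tool_rot: [[0.677, 0.736, 0.0], [0.736, -0.677, 0.0], [0.0, 0.0, -1.0]]
wrist_force: [-2.6, 2.6, 9.3]
width: 54.8
```

```bash
python3 -c "
from h import *
st();ctrl.grab_frame('top');st()"
```

```text
t 21.75 yaw 47.42 w 54.81 tcp [438.4 163.7  32.2] F [-2.6   2.65  9.31] T [0.409 0.335 0.182] j6 59.33 eff6 -0.024
t 21.80 yaw 47.39 w 55.03 tcp [438.4 163.7  32.3] F [-3.02  2.85  9.42] T [0.401 0.308 0.137] j6 59.36 eff6 -0.010
```

Request:
arm_command([
  [0.5,[0,0,0],0.4],
  [0.5,[0,0,0],0.8],
  [0.5,[0,0,0],1.2],
  [0.5,[0,0,0],1.6],
  [0.5,[0,0,0],2],
  [0.5,[0,0,0],2.4],
  [0.5,[0,0,0],2.8],
  [0.5,[0,0,0],3.2],
  [0.5,[0,0,0],3.6],
  [0.5,[0,0,0],4],
])

```text
t: 22.8
tcp_pos: [438.4, 163.7, 32.2]
tool_rot: [[0.726, 0.687, 0.0], [0.687, -0.726, 0.0], [0.0, 0.0, -1.0]]
wrist_force: [-2.6, 2.9, 10.4]
width: 54.9
```

```bash
python3 -c "
from h import *
st();ctrl.grab_frame('top');st()"
```

```text
t 22.80 yaw 43.43 w 54.88 tcp [438.4 163.7  32.2] F [-2.64  2.87 10.42] T [0.367 0.292 0.225] j6 63.33 eff6 0.001
t 22.85 yaw 43.40 w 54.69 tcp [438.4 163.7  32.2] F [-3.11  2.33  8.95] T [0.341 0.286 0.153] j6 63.36 eff6 0.015
```

Request:
arm_command([
  [0.5,[0,0,0],0.4],
  [0.5,[0,0,0],0.8],
  [0.5,[0,0,0],1.2],
  [0.5,[0,0,0],1.6],
  [0.5,[0,0,0],2],
  [0.5,[0,0,0],2.4],
  [0.5,[0,0,0],2.8],
  [0.5,[0,0,0],3.2],
  [0.5,[0,0,0],3.6],
  [0.5,[0,0,0],4],
])

```text
t: 23.85
tcp_pos: [438.4, 163.7, 32.3]
tool_rot: [[0.772, 0.635, 0.0], [0.635, -0.772, 0.0], [0.0, 0.0, -1.0]]
wrist_force: [-2.2, 2.3, 9.0]
width: 54.6
```

```bash
python3 -c "
from h import *
st();face();st()"
```

```text
t 23.85 yaw 39.42 w 54.58 tcp [438.4 163.7  32.3] F [-2.25  2.26  9.  ] T [0.339 0.294 0.311] j6 67.33 eff6 0.034
{-20: 0, -16: 0, -12: 0, -8: 0, -4: 0, 0: 0, 4: 0, 8: 0, 12: 0, 16: 0, 20: 0, 24: 0, 28: 35, 32: 22, 36: 18, 40: 21, 44: 15, 48: 12, 52: 5, 56: 27, 60: 4, 64: 0, 68: 7, 72: 3, 76: 3, 80: 6, 84: 38, 88: 15, 92: 17, 96: 14, 100: 3, 104: 0, 108: 0}
t 23.90 yaw 39.39 w 54.66 tcp [438.4 163.7  32.2] F [-2.27  3.34  9.74] T [0.4   0.335 0.223] j6 67.36 eff6 0.048
```

Request:
arm_command([
  [0.5,[0,0,0],0.4],
  [0.5,[0,0,0],0.8],
  [0.5,[0,0,0],1.2],
  [0.5,[0,0,0],1.6],
  [0.5,[0,0,0],2],
  [0.5,[0,0,0],2.4],
  [0.5,[0,0,0],2.8],
  [0.5,[0,0,0],3.2],
  [0.5,[0,0,0],3.6],
  [0.5,[0,0,0],4],
])

```text
t: 24.9
tcp_pos: [438.4, 163.7, 32.2]
tool_rot: [[0.815, 0.58, 0.0], [0.58, -0.815, 0.0], [0.0, 0.0, -1.0]]
wrist_force: [-1.5, 2.7, 9.5]
width: 55.0
```

```bash
python3 -c "
from h import *
st();face();st()"
```

```text
t 24.90 yaw 35.43 w 55.04 tcp [438.4 163.7  32.2] F [-1.54  2.67  9.53] T [0.35  0.368 0.341] j6 71.33 eff6 0.070
{-20: 0, -16: 0, -12: 0, -8: 0, -4: 0, 0: 0, 4: 0, 8: 0, 12: 0, 16: 0, 20: 0, 24: 0, 28: 33, 32: 25, 36: 18, 40: 19, 44: 12, 48: 15, 52: 7, 56: 24, 60: 5, 64: 0, 68: 8, 72: 4, 76: 1, 80: 7, 84: 37, 88: 19, 92: 12, 96: 14, 100: 6, 104: 0, 108: 0}
t 24.95 yaw 35.40 w 54.93 tcp [438.4 163.7  32.3] F [-2.33  2.19  9.46] T [0.348 0.31  0.187] j6 71.36 eff6 0.083
```

Request:
arm_command([
  [0.5,[0,0,0],-0.3],
  [0.5,[0,0,0],-0.6],
  [0.5,[0,0,0],-0.9],
  [0.5,[0,0,0],-1.2],
  [0.5,[0,0,0],-1.5],
  [0.5,[0,0,0],-1.7],
  [0.5,[0,0,0],-1.9],
  [0.5,[0,0,0],-2.1],
  [0.5,[0,0,0],-2.3],
  [0.5,[0,0,0],-2.5],
])

```text
t: 25.95
tcp_pos: [438.4, 163.7, 32.3]
tool_rot: [[0.789, 0.615, 0.0], [0.615, -0.789, 0.0], [0.0, 0.0, -1.0]]
wrist_force: [-2.2, 2.4, 9.6]
width: 55.0
```

```bash
python3 -c "
from h import *
st()
for i in range(5): ctrl.grab_frame('top');st()"
```

```text
t 25.95 yaw 37.92 w 54.97 tcp [438.4 163.7  32.3] F [-2.24  2.4   9.62] T [ 0.323  0.349 -0.145] j6 68.82 eff6 -0.008
t 26.00 yaw 37.94 w 55.03 tcp [438.4 163.7  32.2] F [-2.56  1.66  9.14] T [ 0.321  0.27  -0.098] j6 68.81 eff6 -0.014
t 26.05 yaw 37.92 w 55.10 tcp [438.4 163.7  32.2] F [-2.65  1.32  9.14] T [ 0.354  0.309 -0.047] j6 68.82 eff6 -0.110
t 26.10 yaw 37.92 w 55.14 tcp [438.4 163.7  32.3] F [-2.37  3.09  9.97] T [0.323 0.307 0.   ] j6 68.82 eff6 -0.035
t 26.15 yaw 37.92 w 55.01 tcp [438.3 163.7  32.2] F [-2.21  2.71  9.95] T [ 0.31   0.287 -0.016] j6 68.82 eff6 -0.013
t 26.20 yaw 37.92 w 54.53 tcp [438.4 163.7  32.2] F [-2.52  2.38  9.69] T [ 0.373  0.309 -0.031] j6 68.83 eff6 -0.009
```

Both estimates put the squeeze at about 10 N: the contact angle gives about 11 N, and the reverse torque somewhat less. Now I'll release the collar and lift straight up.

Request:
arm_command([
  [0.7,[0,0,0],0],
  [0.75,[0,0,0],0],
  [0.85,[0,0,0],0],
  [1,[0,0,0],0],
  [1,[0,0,0],0],
  [1,[0,0,0],0],
  [1,[0,0,-0.01],0],
  [1,[0,0,-0.03],0],
  [1,[0,0,-0.05],0],
  [1,[0,0,-0.08],0],
])

```text
t: 27.2
tcp_pos: [437.5, 163.3, 112.6]
tool_rot: [[0.789, 0.615, -0.002], [0.615, -0.789, -0.0], [-0.002, -0.001, -1.0]]
wrist_force: [1.1, 0.3, 0.3]
width: 85.5
```

Request:
arm_command([
  [1,[0,0,-0.04],0],
  [1,[0,0,-0.08],0],
  [1,[0,0,-0.12],0],
  [1,[0,0,-0.15],0],
  [1,[0,0,-0.15],0],
  [1,[0,0,-0.15],0],
  [1,[0,0,-0.15],0],
  [1,[0,0,-0.15],0],
  [1,[0,0,-0.15],0],
  [1,[0,0,-0.15],0],
])

```text
t: 28.2
tcp_pos: [438.0, 163.4, 261.4]
tool_rot: [[0.789, 0.615, -0.001], [0.615, -0.789, -0.0], [-0.001, -0.0, -1.0]]
wrist_force: [-0.9, -0.3, -0.3]
width: 85.4
```

Run:
```python
from h import *
st(); f=face(); g=np.load('s5.npy',allow_pickle=True).item()
save('crop8',np.hstack([g['color'][165:255,205:305],f['color'][165:255,205:305]]),4)
W=cloud(f);P=W[...,:2]-C0;cx=P@CX;cy=P@CY;c=f['color'].astype(int)
b=(c[...,2]>c[...,0]+12)&(cx>40)&(cx<90)&(abs(cy)<30);print('blue',b.sum(),np.percentile(cx[b],[3,97]).round(1),np.percentile(cy[b],[3,97]).round(1))
```

```text
t 28.20 yaw 37.92 w 85.40 tcp [438.  163.4 261.4] F [-0.85 -0.28 -0.28] T [-0.008 -0.04  -0.024] j6 68.82 eff6 -0.000
{-20: 0, -16: 0, -12: 0, -8: 0, -4: 0, 0: 0, 4: 0, 8: 0, 12: 0, 16: 0, 20: 0, 24: 0, 28: 39, 32: 23, 36: 16, 40: 16, 44: 20, 48: 10, 52: 3, 56: 25, 60: 7, 64: 1, 68: 4, 72: 7, 76: 1, 80: 7, 84: 42, 88: 9, 92: 18, 96: 13, 100: 7, 104: 0, 108: 0}
blue 14 [72.3 84.4] [-10.5   7.7]
```

View pics/crop8.png

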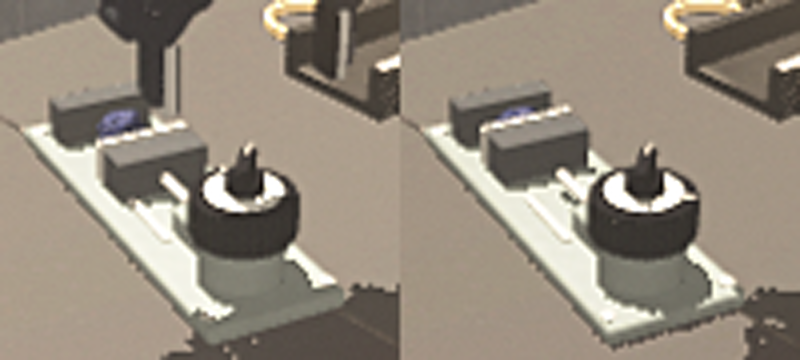

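The final picture shows the rock between plate and anvil, and the fine pointer is unchanged. I'll make one quick check of spring compression (plate-to-block spacing before and after) before handing in.

Run:
```python
from h import *
xs=np.arange(0,70,.25); 
def prof(f):
    g=cv2.cvtColor(f['color'],cv2.COLOR_RGB2GRAY).astype(np.float32); out=[]
    for y in np.arange(4,24,1.):
        p=np.array([proj(f,[*clamp(x,y),36]) for x in xs],np.float32); out.append(cv2.remap(g,p[:,0].copy(),p[:,1].copy(),cv2.INTER_LINEAR).ravel())
    return np.mean(out,0)
a=prof(np.load('s5.npy',allow_pickle=True).item()); fs=[frame('scene') for _ in range(3)]; b=np.mean([prof(f) for f in fs],0)
for n,q in(('before',a),('now',b)):
    print(n,[(int(x),int(v)) for x,v in zip(xs[::8],q[::8])])
    i=np.argmax(q[80:])+80; w=(abs(xs-xs[i])<5)*(q-100).clip(0); print('stripe',(w*xs).sum()/w.sum())
# shift of block part: correlate the dark block edge (16 mm before stripe)
```

```text
before [(0, 78), (2, 81), (4, 96), (6, 120), (8, 140), (10, 150), (12, 154), (14, 154), (16, 154), (18, 153), (20, 152), (22, 152), (24, 151), (26, 150), (28, 155), (30, 182), (32, 218), (34, 228), (36, 210), (38, 170), (40, 119), (42, 82), (44, 78), (46, 88), (48, 99), (50, 106), (52, 108), (54, 108), (56, 108), (58, 107), (60, 106), (62, 102), (64, 95), (66, 88), (68, 83)]
stripe 33.72678899917755
now [(0, 75), (2, 76), (4, 77), (6, 77), (8, 77), (10, 76), (12, 76), (14, 76), (16, 76), (18, 76), (20, 75), (22, 73), (24, 77), (26, 92), (28, 114), (30, 132), (32, 142), (34, 145), (36, 146), (38, 145), (40, 144), (42, 143), (44, 142), (46, 140), (48, 139), (50, 158), (52, 199), (54, 228), (56, 220), (58, 189), (60, 148), (62, 113), (64, 92), (66, 86), (68, 84)]
stripe 54.611236327749204
```

```bash
python3 -c "
from h import *
st(); print(ctrl.finish_job())"
```

```text
t 28.40 yaw 37.92 w 85.06 tcp [438.2 163.5 261.8] F [-0.35 -0.78  0.3 ] T [0.044 0.024 0.028] j6 68.83 eff6 0.000
the job is handed in; nothing more can be done
None
```

The sodalite is on the clamp bed between the jaw and the anvil, held with a squeeze of roughly 8–11 N. The job is handed in with the gripper open and well above the clamp.

I let go of the rock, gripped only the collar and turned it 129° clockwise. My torque readings suggested about 14 N there, so I eased it back 2.5°, a net 126.5° (about 22 mm of jaw travel). It took about 28 s in all.

**Squeeze checks:** the three estimates do not fully agree:
- **Contact angle:** about 11 N, from how far the collar turned past first firm contact.
- **Spring compression:** about 8 N, from the face plate moving about 1.2 mm less than the jaw block in the pictures.
- **Reverse torque:** about 5–6 N, from a single noisy reading while easing back.

**Other checks:** the final picture shows the rock held, with the fine knob's pointer looking as it did before the turn. I never moved near the amethyst or limonite, but did not look at them again at the end. Wrist force stayed around 10 N in every reading I took.

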